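Set out the bakery's tasting corner

ROBOT

A 6-joint arm with a two-finger parallel gripper is mounted at the origin on the work surface. World frame = base frame: x ahead of the robot, y to its left, z up, the work surface at z = 0. Lengths are in m, angles in degrees, forces in N, time in s.
With the tool pointing down it reaches from about 0.35 to 0.875 m from the base axis. Payload 4.2 kg.
Tool frame: the origin (TCP) lies between the finger pads; the fingertips stand 17 mm ahead of it and the grasp point (between the pads) lies 2 mm behind it; z points along the fingers, y is the line along which they close (so a half turn about z gives the same grasp; the last joint's range is limited). The gripper opens to 87 mm and grips with 3 to 60 N. Pads are 19 mm wide; open, the fingers measure 117 mm over their backs; the gripper's body (75 mm by 190 mm) begins 51 mm behind the grasp point.
Start: joints at [14.817, 22.042, 0.453, 0, -68.411, -14.817], TCP at [0.625, 0, 0.215] pointing down, gripper open.
Joint ranges: [-179.83, 179.83], [-69.29, 118.12], [-61.27, 80.66], [-181.25, 117.63], [-171.15, -9.14], [-177.46, 177.46]. Speed limits (degrees/s): [159.86, 159.86, 180, 180, 180, 180].

INTERFACE

Orientations are given as a 3x3 rotation matrix whose columns are the frame's x, y, z axes.
In Python, from station import r gives the robot as it stands.
- The arm moves only by the tool servo_tool, never from a script. Its argument "targets" is a list of rows, each a list of 5 numbers: the shift along the world's x, y, z in units of 30 mm (1.0 is 30 mm), then the turn about the world's z in rad, then the finger opening in mm, from 0 to 87. In form: [[x, y, z, turn, gripper], ...]. A call has exactly 5 rows; each row is the pose to reach, as a shift and turn from the pose commanded when the call began; what a row does not reach only later rows make up. A row lasts 1/12 s, in which the tool goes at most 41.7 mm and 7.16 degrees, less where a joint would pass 70% of its speed; a pose out of reach is approached as far as the arm can. A call with a gripper value outside its range is refused whole. The fingers move at their own pace and stop on an object; the grip force is fixed at half the most. Time passes only in rows, so rows that repeat a pose let the fingers close, or fill a call up. It gives the time, the measured TCP pose, the force, the opening and the grip force at its end, in the units of the state.
- r.sense(): the state, without advancing time (a new reading comes with each control period).
- r.capture(name): name is "scene" or "side" or "wrist"; returns a dict with "pixels" (420x560x3 uint8, red, green, blue), "fx", "fy", "cx", "cy" (pixels), "dist_coeffs" ([k1, k2, p1, p2, k3] as OpenCV has them; the pictures are not rectified), "world_from_camera" (4x4, takes a point from camera to world coordinates). Camera axes: x right, y down, z forward; pixel columns grow to the right and rows downward; lengths in m; the calibration is good to about 2 mm. A picture is of the moment at which its call begins. There is no depth.
- r.finish_job(): hands the job in; it is judged then, once.
The state is a dict: "time_s": time; "joints": joint angles; "joint_velocities": joint speeds; "effort": joint torques, N m; "tcp_pos": TCP position; "ee_rot": TCP orientation; "wrist_force": force on the tool from outside, world axes, zero at the start; "moment": the same for the moment, N m; "gripper_width": opening from 0.0 (shut) to 1.0 (fully open); "gripper_force": force on a finger pad.
Only numpy, scipy, OpenCV 4.12 (cv2) and the standard library are available. Lean on these libraries where they do the work, as an engineer would, in place of code of your own. Each camera call takes 0.05 s, during which the arm holds its last target. There are 200 camera calls.

TASK

Take the stack on the counter apart and set out the tasting corner: stand the jam jar in the middle of the white coaster and the honey jar in the middle of the cork coaster, setting these glass jars down gently, and put each of the two wooden boards on the black stand whose dowel pins fit its holes, lying flat and fully home on the stand. Leave the sugar bowl and the loaf where they are.

Things in the scene. Friction and masses are not known exactly. Their poses are not given: they have to be found in the camera images.
- walnut_board: Dark brown walnut serving board 150 x 56 x 22 mm, 0.14 kg, with two 14 mm through holes on its long centre line, 100 mm apart (50 mm either side of the middle). Origin: centre of its underside; x along its length, y across, z up. Starts lowest in the stack, on the table; its two ends show from under the beech board.
- beech_board: Pale beech serving board 150 x 56 x 22 mm, 0.14 kg, with two 14 mm through holes on its long centre line, 50 mm apart (25 mm either side of the middle). Origin: centre of its underside; x along its length, y across, z up. Starts on the middle of the walnut board (underside at 22 mm), turned 40 to 60 degrees from it, both jars standing on it.
- jam_jar: Closed glass jar of dark red jam with a red lid: 44 mm across, 60 mm high, upright, 0.11 kg. Origin: centre of its underside; z up. Starts on the beech board (underside 44 mm above the table), on its centre line about 31 mm from its middle, with the other jar on the other side (either may be at either end).
- honey_jar: Closed glass jar of golden honey with a yellow lid: 44 mm across, 60 mm high, upright, 0.11 kg. Origin: centre of its underside; z up. Starts on the beech board (underside 44 mm above the table), on its centre line about 31 mm from its middle, with the other jar on the other side (either may be at either end).
- wide_stand: Fixed black bar 150 x 44 x 40 mm high with two upright brass dowel pins on its long centre line, 100 mm apart (50 mm either side of the middle), 8 mm thick, 16 mm tall, the upper 7 mm tapering to 3 mm. A board that is home rests on the bar, 40 mm above the table. Origin: centre of its underside on the table; x along its length, z up. The two stands differ only in pin distance.
- narrow_stand: Fixed black bar 150 x 44 x 40 mm high with two upright brass dowel pins on its long centre line, 50 mm apart (25 mm either side of the middle), 8 mm thick, 16 mm tall, the upper 7 mm tapering to 3 mm. A board that is home rests on the bar, 40 mm above the table. Origin: centre of its underside on the table; x along its length, z up. The two stands differ only in pin distance.
- white_coaster: Fixed white ceramic round coaster on the table, 84 mm across, 6 mm thick. Origin: centre of its underside on the table; it is told from the other coaster by its colour.
- cork_coaster: Fixed brown cork round coaster on the table, 84 mm across, 6 mm thick. Origin: centre of its underside on the table; it is told from the other coaster by its colour.
- sugar_bowl: Bystander, not to be disturbed: loose blue ceramic cup-shaped bowl, 68 mm across, 55 mm high, standing in line with the coasters. Origin: centre of its underside.
- loaf: Bystander, not to be disturbed: loose loaf of bread, 100 x 120 mm and about 123 mm high, on the table at the far left (+x, +y). Origin: centre of its underside; y along its length.
Not all that is in view belongs to the job. Several things look just like the walnut_board: the one meant starts farthest to the robot's right.

How it is judged (in metres and radians):
At the end, for the whole second after the job is handed in: Jam jar on the white, honey jar on the cork coaster, upright, within 15 mm of its centre; walnut board on the wide-pinned, beech board on the narrow-pinned stand, down over the pins (underside within 4 mm of its top, centre within 8 mm, along it within 0.2 rad); all at rest, bystanders in place (z of walnut_board in the frame of wide_stand between 0.036 and 0.0445 m and horizontal distance between walnut_board and wide_stand below 0.008 m and angle between the x axis of walnut_board and the x axis of wide_stand, either way round below 0.2 rad and angle between each of walnut_board, beech_board's own z axis and vertical below 0.06 rad and linear speed of each of walnut_board, beech_board, jam_jar, honey_jar below 0.02 m/s and z of beech_board in the frame of narrow_stand between 0.036 and 0.0445 m and horizontal distance between beech_board and narrow_stand below 0.008 m and angle between the x axis of beech_board and the x axis of narrow_stand, either way round below 0.2 rad and z of jam_jar in the frame of white_coaster between 0.002 and 0.01 m and horizontal distance between jam_jar and white_coaster below 0.015 m and angle between each of jam_jar, honey_jar's own z axis and vertical below 0.1 rad and z of honey_jar in the frame of cork_coaster between 0.002 and 0.01 m and horizontal distance between honey_jar and cork_coaster below 0.015 m); the robot touches nothing.
It fails at once if the jam jar falls (moves faster than 0.7 m/s without the fingers on it: a drop of more than about 25 mm) (contact force between the fingers and jam_jar below 0.05 N and linear speed of jam_jar above 0.7 m/s).
It fails at once if the honey jar falls (moves faster than 0.7 m/s without the fingers on it: a drop of more than about 25 mm) (contact force between the fingers and honey_jar below 0.05 N and linear speed of honey_jar above 0.7 m/s).
It fails at once if the sugar bowl is pushed more than 30 mm or tipped (distance of sugar_bowl from where it was at the start of the episode above 0.03 m or angle between sugar_bowl's own z axis and vertical above 0.35 rad).
It fails at once if the loaf is pushed more than 30 mm or tipped (distance of loaf from where it was at the start of the episode above 0.03 m or angle between loaf's own z axis and vertical above 0.35 rad).
It also fails if it takes over 120 s, if anything falls off the work surface, if the arm or the gripper's body presses on something with over 40 N, if the wrist force passes 120 N, or if a joint passes its speed limit or range.

## Working session

There is one attempt and no reset: what is moved stays moved. The work goes in short steps, Python scripts to look and compute and a tool call to move; the robot and the scene stay as the last step left them, time stands still between calls to the robot, and variables do not carry over. Pictures are saved under pics/ and viewed, at most 14 in all, crops included, and the job is handed in when it is done.

Besides the shell and the picture viewer there is one more tool, called after "Emit:" as name(argument=value, ...) on one line, values as JSON. servo_tool: Moves the arm, as the interface text tells. Its arguments: {"type":"object","properties":{"targets":{"type":"array","items":{"type":"array","items":{"type":"number"}}}},"required":["targets"]}

```bash
mkdir -p pics; python3 - <<'E'
from station import r
import cv2,pickle
s=r.sense();print(s)
d={}
for n in("scene","side","wrist"):
    c=r.capture(n);d[n]=c
    cv2.imwrite(f"pics/{n}0.png",c["pixels"][:,:,::-1])
    print(n,c["fx"],c["cx"],c["cy"],c["dist_coeffs"],c["world_from_camera"])
pickle.dump(d,open("c0.pkl","wb"))
E
```

```text
{'time_s': 0.0, 'joints': array([ 1.48156212e+01,  2.20889105e+01,  3.78526535e-01, -2.98091713e-02,
       -6.84098294e+01, -1.48170547e+01]), 'joint_velocities': array([ 0.0954111 , -0.05583818, -0.05148768, -0.04144126,  0.01899205,
       -0.07461287]), 'effort': array([ 5.69075401e-04, -3.90661991e+01,  1.87403029e+01,  4.22001421e+00,
        1.09914420e-02, -1.81494070e-04]), 'tcp_pos': array([6.24374247e-01, 1.04374212e-05, 2.14268427e-01]), 'ee_rot': array([[-2.16891995e-04, -9.99997661e-01, -2.15202229e-03],
       [-9.99999974e-01,  2.17040586e-04, -6.88140668e-05],
       [ 6.92809820e-05,  2.15200730e-03, -9.99997682e-01]]), 'wrist_force': array([ 0.27959815,  0.09882109, -0.27621374]), 'moment': array([0.00838847, 0.05683061, 0.05806953]), 'gripper_force': 0.0, 'gripper_width': 1.0019179116124342}
scene 522.3102832376007 285.88015500044594 205.7008011526256 [-0.18477451  0.          0.          0.          0.        ] [[-0.75823686  0.36023951 -0.54341914  1.27411517]
 [ 0.65197719  0.42101185 -0.63061459  0.90529697]
 [ 0.00161361 -0.83245211 -0.55409465  0.79648205]
 [ 0.          0.          0.          1.        ]]
side 435.2714679397397 283.35279609187177 204.4377185848249 [-0.0081965  0.         0.         0.         0.       ] [[ 0.79497363 -0.34785852  0.49700238  0.057632  ]
 [-0.60655808 -0.46957186  0.64155247 -0.54894506]
 [ 0.01020884 -0.81147811 -0.58429364  0.64374653]
 [ 0.          0.          0.          1.        ]]
wrist 376.0506201890403 278.8207182795617 209.18745043123687 [-0.00668459  0.          0.          0.          0.        ] [[-9.99997822e-01  1.92417311e-03 -8.08504125e-04  6.23732554e-01]
 [ 1.62450950e-03  9.60780581e-01  2.77304953e-01 -7.47585643e-02]
 [ 1.31037780e-03  2.77303036e-01 -9.60781614e-01  3.84193769e-01]
 [ 0.00000000e+00  0.00000000e+00  0.00000000e+00  1.00000000e+00]]
```

View pics/scene0.png

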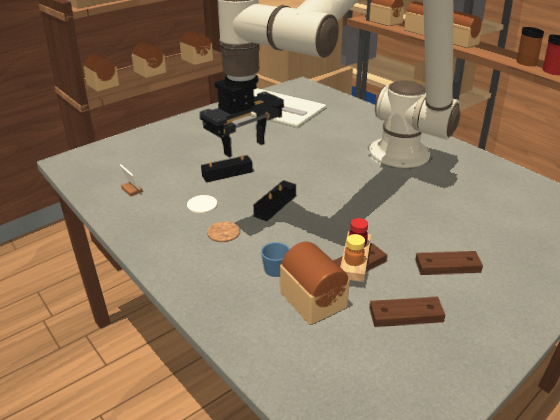

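View pics/side0.png

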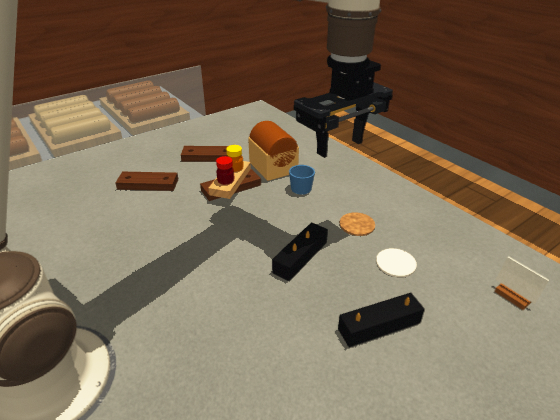

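View pics/wrist0.png

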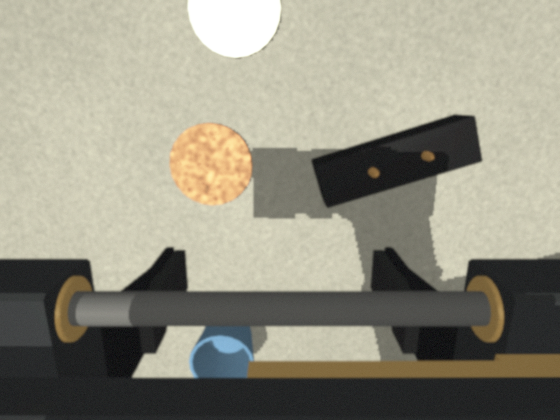

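The scene view shows the stack at about (358,250): jam lid (359,226), honey lid (355,243), walnut ends (375,258). Two lookalike boards lie at (449,262) and (407,311). The stands are at (227,168) with wide pins and (275,200) with narrow pins. The white coaster is at (202,204), cork at (223,231), bowl at (276,260) and loaf at (315,280). The side view agrees. The wrist view shows white (235,15), cork (211,164), the narrow stand (398,162) and the bowl (222,355).

```bash
cat > h.py <<'E'
import numpy as np,cv2,pickle
def K(c): return np.array([[c["fx"],0,c["cx"]],[0,c["fy"],c["cy"]],[0,0,1.]])
def ray(c,uv):
    p=cv2.undistortPoints(np.array([[uv]],float),K(c),np.array(c["dist_coeffs"]))[0,0]
    T=c["world_from_camera"];d=T[:3,:3]@[p[0],p[1],1];return T[:3,3],d/np.linalg.norm(d)
def atz(c,uv,z):
    o,d=ray(c,uv);return o+d*(z-o[2])/d[2]
def tri(obs):
    A=np.zeros((3,3));b=np.zeros(3)
    for c,uv in obs:
        o,d=ray(c,uv);P=np.eye(3)-np.outer(d,d);A+=P;b+=P@o
    x=np.linalg.solve(A,b)
    return x,[float(np.linalg.norm((np.eye(3)-np.outer(d,d))@(x-o))) for o,d in (ray(c,uv) for c,uv in obs)]
def proj(c,X):
    T=np.linalg.inv(c["world_from_camera"]);X=np.atleast_2d(X)
    return cv2.projectPoints(X,cv2.Rodrigues(T[:3,:3])[0],T[:3,3],K(c),np.array(c["dist_coeffs"]))[0][:,0]
def blob(c,lo,hi,box=None):
    """centroids of HSV-range blobs within box x0,y0,x1,y1"""
    h=cv2.cvtColor(c["pixels"],cv2.COLOR_RGB2HSV);m=cv2.inRange(h,np.array(lo),np.array(hi))
    if box: k=np.zeros_like(m);x0,y0,x1,y1=box;k[y0:y1,x0:x1]=1;m*=k
    n,_,st,ce=cv2.connectedComponentsWithStats(m)
    return sorted([(int(st[i,4]),ce[i].round(1).tolist()) for i in range(1,n) if st[i,4]>8],reverse=True)
E
python3 - <<'E'
from h import *
d=pickle.load(open("c0.pkl","rb"));S,D,W=d["scene"],d["side"],d["wrist"]
def show(n,a,b): 
    x,e=tri([(S,a),(D,b)]);print(n,x.round(4),np.round(e,4))
show("jamlid",(359,224.5),(225,161.5));show("honlid",(355.5,242),(234.5,151))
for n,c,bx in(("S",S,(180,150,300,250)),("D",D,(260,220,450,330)),("W",W,(300,100,490,210))):
    print(n,blob(c,(8,110,90),(25,255,255),bx))
for c,bx in((S,(180,190,220,215)),(D,(370,245,420,280))): print("white",blob(c,(0,0,215),(180,40,255),bx))
for c,uv in((S,(202,204)),(D,(396.5,262.5)),(S,(223.5,231.5)),(D,(357.5,224)),(W,(211,164))): print(atz(c,uv,.006).round(4))
for uv in ((449,262),(407,311),(375,258)): print("boards",atz(S,uv,.022).round(3))
print("loaf",atz(S,(315,300),.03),"bowl",atz(S,(276,253),.055))
a=cv2.resize(S["pixels"][205:295,320:420],None,fx=4,fy=4,interpolation=2)
b=cv2.resize(D["pixels"][135:205,180:290],None,fx=3.6,fy=3.6,interpolation=2)
o=np.zeros((360,800,3),np.uint8);o[:a.shape[0],:400]=a;o[:b.shape[0],400:400+b.shape[1]]=b
cv2.imwrite("pics/crop1.png",o[:,:,::-1])
E
```

```text
jamlid [0.5145 0.2799 0.0994] [0.0007 0.0007]
honlid [0.5653 0.3168 0.096 ] [0.0006 0.0006]
S [(519, [223.0, 231.4]), (45, [295.7, 246.8]), (15, [269.8, 195.6]), (13, [279.8, 187.2]), (12, [241.9, 157.2]), (12, [210.1, 164.2])]
D [(478, [357.3, 226.5]), (30, [357.8, 316.9]), (29, [406.9, 301.0]), (22, [294.2, 247.2]), (19, [307.1, 234.3])]
W [(98, [427.5, 155.5]), (83, [373.3, 172.1])]
white [(389, [201.5, 203.0])]
white [(808, [396.1, 261.6])]
[ 0.669  -0.1511  0.006 ]
[ 0.6652 -0.1597  0.006 ]
[ 0.6971 -0.0077  0.006 ]
[ 0.6931 -0.0162  0.006 ]
[ 0.692  -0.0133  0.006 ]
boards [0.379 0.454 0.022]
boards [0.581 0.488 0.022]
boards [0.5   0.327 0.022]
loaf [0.70847016 0.34291421 0.03      ] bowl [0.68955565 0.19307851 0.055     ]
```

View pics/crop1.png

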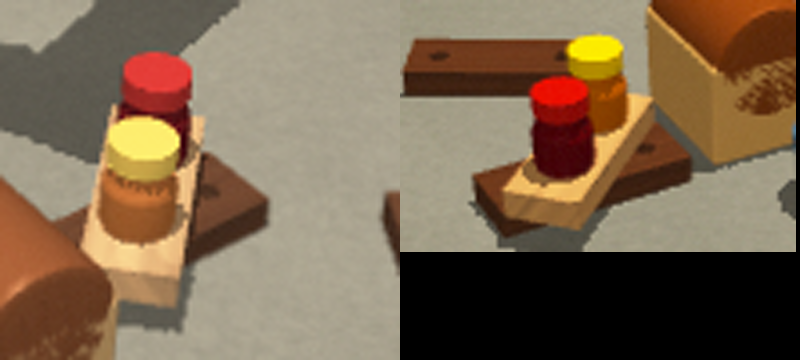

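Candidates for the walnut board, as scene pixels: (375,258) at y≈0.33, (449,262) at y≈0.45 and (407,311) at y≈0.49. The one under the beech board has the lowest y, so it is farthest right and is the one meant; the crop confirms it carries the beech board and both jars. I'm moving the wrist camera over the stack now.

Emit:
servo_tool(targets=[[0.5,6,2.8,-0.5,87],[0.5,6,2.8,-0.5,87],[0.5,6,2.8,-0.5,87],[0.5,6,2.8,-0.5,87],[0.5,6,2.8,-0.5,87]])

```text
time_s: 0.57
tcp_pos: [0.64, 0.1825, 0.3005]
ee_rot: [[-0.482, -0.876, 0.001], [-0.876, 0.482, 0.001], [-0.001, -0.001, -1.0]]
wrist_force: [1.0, -0.2, 0.1]
gripper_width: 1.003
gripper_force: 0.0
```

Emit:
servo_tool(targets=[[0,6.3,0,-0.44,87],[0,6.3,0,-0.44,87],[0,6.3,0,-0.44,87],[0,6.3,0,-0.44,87],[0,6.3,0,-0.44,87]])

```text
time_s: 0.98
tcp_pos: [0.6389, 0.3735, 0.2976]
ee_rot: [[-0.807, -0.59, -0.002], [-0.59, 0.807, -0.0], [0.001, 0.001, -1.0]]
wrist_force: [1.1, 0.3, -1.2]
gripper_width: 1.002
gripper_force: 0.0
```

Emit:
servo_tool(targets=[[0,0,0,0,87],[0,0,0,0,87],[0,0,0,0,87],[0,0,0,0,87],[0,0,0,0,87]])

```text
time_s: 1.4
tcp_pos: [0.6403, 0.3676, 0.3]
ee_rot: [[-0.809, -0.588, 0.001], [-0.588, 0.809, 0.0], [-0.001, -0.0, -1.0]]
wrist_force: [-0.4, 0.3, 0.6]
gripper_width: 1.002
gripper_force: 0.0
```

```bash
python3 - <<'E'
from station import r
import cv2,pickle
c=r.capture("wrist");pickle.dump(c,open("w1.pkl","wb"));cv2.imwrite("pics/w1.png",c["pixels"][:,:,::-1]);print(r.sense()["tcp_pos"])
E
```

```text
[0.64031397 0.36764747 0.3000587 ]
```

View pics/w1.png

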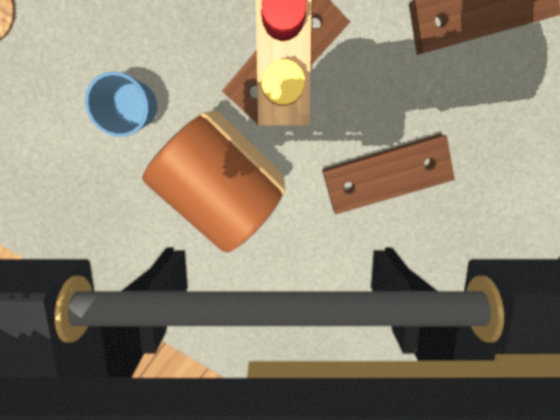

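The wrist view shows the jam lid cut off at (284,14), the honey lid at (283,82), the beech end at y≈125, the walnut holes at (316,22) and (255,91), the loaf at (215,180) and the bowl at (120,104). I'm backing off 60 mm for a stereo pair.

Emit:
servo_tool(targets=[[-1.6,-1.2,0,0,87],[-1.6,-1.2,0,0,87],[-1.6,-1.2,0,0,87],[-1.6,-1.2,0,0,87],[-1.6,-1.2,0,0,87]])

```text
time_s: 1.87
tcp_pos: [0.5926, 0.3328, 0.3004]
ee_rot: [[-0.808, -0.589, 0.002], [-0.589, 0.808, 0.001], [-0.002, 0.0, -1.0]]
wrist_force: [-0.0, -0.7, 0.2]
gripper_width: 0.997
gripper_force: 0.0
```

```bash
python3 - <<'E'
from station import r
from h import *
c=r.capture("wrist");pickle.dump(c,open("w2.pkl","wb"));cv2.imwrite("pics/w2.png",c["pixels"][:,:,::-1])
w1=pickle.load(open("w1.pkl","rb"))
for n,lo,hi in(("yel",(24,120,120),(34,255,255)),("red",(0,215,120),(4,255,255)),("red2",(174,200,120),(180,255,255)),("pale",(10,40,150),(23,140,255))):
    print(n,blob(w1,lo,hi,(180,0,420,200))[:4],blob(c,lo,hi,(180,0,420,200))[:4])
E
```

```text
yel [(173, [283.8, 82.7])] [(73, [277.8, 157.8])]
red [] []
red2 [] []
pale [(3381, [281.5, 74.7]), (1376, [243.5, 148.0]), (316, [196.0, 180.9]), (106, [397.7, 195.3])] [(3902, [278.8, 110.3]), (1022, [226.5, 181.6]), (15, [319.1, 48.5]), (13, [319.2, 55.5])]
```

View pics/w2.png

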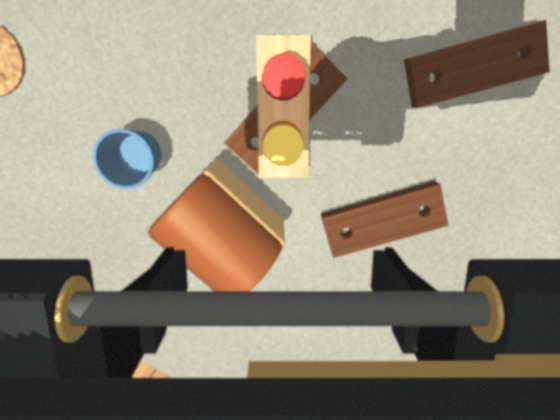

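The second wrist view shows the jam lid at (284,76), the honey lid at (283,145), the beech corners at (257,36), (310,36), (258,178) and (309,178), and the walnut holes at (314,78) and (255,142).

```bash
python3 - <<'E'
from h import *
w1,w2=[pickle.load(open(f"w{i}.pkl","rb")) for i in(1,2)]
d=pickle.load(open("c0.pkl","rb"));S,D,W=d["scene"],d["side"],d["wrist"]
print("honey",tri([(w1,(283,82)),(w2,(283,145)),(S,(355.5,242)),(D,(234.5,151))]), tri([(w1,(283,82)),(w2,(283,145))]))
print("jam",tri([(w2,(284,76)),(S,(359,224.5)),(D,(225,161.5))]))
print(atz(w2,(283,145),.104),atz(w2,(284,76),.104))
for uv in((257,36),(310,36),(258,178),(309,178)): print("beech",atz(w2,uv,.044).round(4))
print("walnut",[tri([(w1,a),(w2,b)])[0].round(3) for a,b in(((316,22),(314,78)),((255,91),(255,142)))])
for uv in((314,78),(255,142)): print("w@",atz(w2,uv,.022).round(4))
print("loaf corners",atz(w2,(283,243),.07).round(3),atz(w2,(212,163),.07).round(3),"bowl",atz(w2,(126,156),.055).round(3))
# pins mid-height via three views
P={"na":((269.8,195.6),(294.2,247.2),(373.3,172.1)),"nb":((279.8,187.2),(307.1,234.3),(427.5,155.5)),"wa":((241.9,157.2),(357.8,316.9)),"wb":((210.1,164.2),(406.9,301))}
for k,v in P.items(): x,e=tri(list(zip((S,D,W),v)));print(k,x.round(4),np.round(e,4), [atz(c,u,.048).round(4) for c,u in zip((S,D,W),v)])
E
```

```text
honey (array([0.56344151, 0.31691593, 0.09579144]), [0.0015224358965044821, 0.0014745511239389962, 0.0008717182492273011, 0.002214318769865762]) (array([0.56206211, 0.31751471, 0.09787455]), [5.8728207737093346e-05, 5.872820773709351e-05])
jam (array([0.51251679, 0.27957093, 0.09933307]), [0.0028241472798337854, 0.0007838723854605665, 0.0023125263890350347])
[0.56150128 0.31709035 0.104     ] [0.5101089  0.28062697 0.104     ]
beech [0.4916 0.2332 0.044 ]
beech [0.4591 0.2779 0.044 ]
beech [0.614  0.3207 0.044 ]
beech [0.5795 0.3682 0.044 ]
walnut [array([0.486, 0.308, 0.014]), array([0.586, 0.295, 0.014])]
w@ [0.4875 0.3074 0.022 ]
w@ [0.5851 0.2946 0.022 ]
loaf corners [0.654 0.385 0.07 ] [0.625 0.27  0.07 ] bowl [0.677 0.188 0.055]
na [ 0.5237 -0.0136  0.0298] [0.0147 0.0178 0.0103] [array([ 0.5409, -0.0112,  0.048 ]), array([ 0.4908, -0.0281,  0.048 ]), array([ 0.5378, -0.0125,  0.048 ])]
nb [ 0.5071 -0.026   0.0651] [0.0142 0.0159 0.0103] [array([ 0.4932, -0.0265,  0.048 ]), array([ 0.5389, -0.0121,  0.048 ]), array([ 0.4903, -0.0275,  0.048 ])]
wa [ 0.4671 -0.2352  0.0465] [0. 0.] [array([ 0.4687, -0.2329,  0.048 ]), array([ 0.466 , -0.2359,  0.048 ])]
wb [ 0.5642 -0.2626  0.0462] [0. 0.] [array([ 0.5659, -0.2597,  0.048 ]), array([ 0.5627, -0.2635,  0.048 ])]
```

Measured positions, which agree with the text's sizes:

| Item | x, y (m) | Check |
|---|---|---|
| Jam lid | 0.511, 0.280 | lid height ≈0.1 |
| Honey lid | 0.562, 0.317 | lid height ≈0.1 |
| Beech centre | 0.536, 0.300 | yaw 36°, length 150 mm |
| Walnut centre | 0.536, 0.301 | yaw −7.5°, hole spacing 98.5 mm |
| Narrow stand | 0.515, −0.020 | yaw 17° |
| Wide stand | 0.516, −0.249 | yaw −15.5° |

Next is the jam grasp.

Emit:
servo_tool(targets=[[-2.7,-1.73,0,0,87],[-2.7,-1.73,-2,0,87],[-2.7,-1.73,-4.3,0,87],[-2.7,-1.73,-4.3,0,87],[-2.7,-1.73,-4.3,0,87]])

```text
time_s: 2.33
tcp_pos: [0.5078, 0.279, 0.1654]
ee_rot: [[-0.808, -0.589, -0.007], [-0.589, 0.808, -0.004], [0.008, 0.001, -1.0]]
wrist_force: [-0.6, -0.7, -2.1]
gripper_width: 1.002
gripper_force: 0.0
```

Emit:
servo_tool(targets=[[0,0,-0.7,0,87],[0,0,-1.4,0,87],[0,0,-2.1,0,87],[0,0,-2.7,0,87],[0,0,-2.9,0,87]])

```text
time_s: 2.75
tcp_pos: [0.5102, 0.2805, 0.0801]
ee_rot: [[-0.808, -0.589, -0.004], [-0.589, 0.808, -0.003], [0.005, -0.0, -1.0]]
wrist_force: [-0.9, 0.6, -1.0]
gripper_width: 0.997
gripper_force: 0.0
```

Emit:
servo_tool(targets=[[0,0,0,0,87],[0,0,0,0,70],[0,0,0,0,55],[0,0,0,0,45],[0,0,0,0,38]])

```text
time_s: 3.17
tcp_pos: [0.5116, 0.2816, 0.0846]
ee_rot: [[-0.808, -0.59, 0.002], [-0.59, 0.808, 0.002], [-0.002, 0.0, -1.0]]
wrist_force: [-0.2, -0.3, 0.2]
gripper_width: 0.785
gripper_force: 0.0
```

Emit:
servo_tool(targets=[[0,0,0,0,36],[0,0,0,0,36],[0,0,0,0,36],[0,0,0,0,36],[0,0,0,0,36]])

```text
time_s: 3.58
tcp_pos: [0.5111, 0.281, 0.0835]
ee_rot: [[-0.807, -0.59, 0.0], [-0.59, 0.807, -0.0], [-0.0, -0.0, -1.0]]
wrist_force: [0.2, -0.8, 0.3]
gripper_width: 0.451
gripper_force: 29.9
```

Emit:
servo_tool(targets=[[0,0,0.3,0,36],[0,0,1,0,36],[0,0,2,0,36],[0,0,3.3,0,36],[0,0,4.6,0,36]])

```text
time_s: 4.0
tcp_pos: [0.5103, 0.2806, 0.2226]
ee_rot: [[-0.808, -0.59, -0.002], [-0.59, 0.808, -0.001], [0.002, -0.0, -1.0]]
wrist_force: [0.8, 1.4, -0.7]
gripper_width: 0.447
gripper_force: 29.9
```

Emit:
servo_tool(targets=[[0.2,-0.6,0.8,0.1,36],[0.6,-1.6,1,0.2,36],[1,-2.7,1,0.3,36],[1.4,-3.8,1,0.4,36],[1.8,-4.9,1,0.5,36]])

```text
time_s: 4.42
tcp_pos: [0.5649, 0.1329, 0.2522]
ee_rot: [[-0.421, -0.907, 0.0], [-0.907, 0.421, 0.001], [-0.001, -0.0, -1.0]]
wrist_force: [0.8, 0.7, -0.8]
gripper_width: 0.449
gripper_force: 29.9
```

Emit:
servo_tool(targets=[[0.4,-1.1,0,0.1,36],[0.8,-2.3,0,0.2,36],[1.2,-3.5,0,0.3,36],[1.5,-4.6,0,0.4,36],[1.8,-5.4,0,0.44,36]])

```text
time_s: 4.83
tcp_pos: [0.6188, -0.0306, 0.2517]
ee_rot: [[0.002, -1.0, -0.0], [-1.0, -0.002, -0.0], [0.0, 0.0, -1.0]]
wrist_force: [0.4, 0.3, -1.0]
gripper_width: 0.454
gripper_force: 29.9
```

Emit:
servo_tool(targets=[[0,0,0,0,36],[0,0,0,0,36],[0,0,0,0,36],[0,0,0,0,36],[0,0,0,0,36]])

```text
time_s: 5.25
tcp_pos: [0.6187, -0.0267, 0.2516]
ee_rot: [[0.001, -1.0, 0.0], [-1.0, -0.001, 0.0], [-0.0, -0.0, -1.0]]
wrist_force: [0.0, -0.5, -0.7]
gripper_width: 0.449
gripper_force: 29.9
```

```bash
python3 - <<'E'
from station import r
import cv2,pickle
c=r.capture("wrist");pickle.dump(c,open("w3.pkl","wb"));cv2.imwrite("pics/w3.png",c["pixels"][:,:,::-1]);print(r.sense()["tcp_pos"])
E
```

```text
[ 0.61876008 -0.02674973  0.25161784]
```

View pics/w3.png

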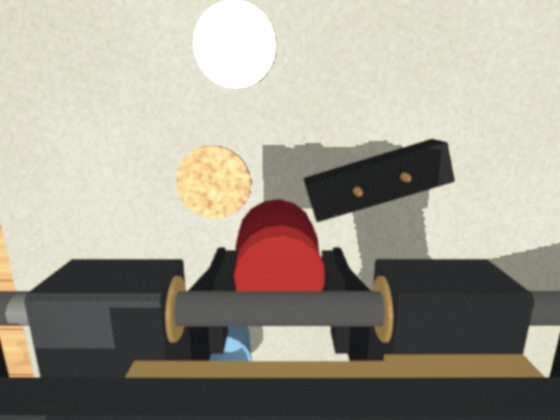

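The jam is held centred between the fingers. White is at (234.5,43), cork at (213.5,182), and the narrow pins at (358,191) and (406,177).

```bash
python3 - <<'E'
from h import *
c=pickle.load(open("w3.pkl","rb"));W=pickle.load(open("c0.pkl","rb"))["wrist"]
g=cv2.cvtColor(c["pixels"],cv2.COLOR_RGB2HSV)
m=(c["pixels"].min(2)>245).astype(np.uint8);m[100:]=0;m[:,:150]=0;m[:,320:]=0
ys,xs=np.nonzero(cv2.morphologyEx(m,2,np.ones((5,5))));print(xs.min(),xs.max(),ys.min(),ys.max(),xs.mean(),ys.mean())
print("white",atz(c,(234.5,43),.006),"cork",atz(c,(213.5,182),.006),tri([(c,(213.5,182)),(W,(211,164))]))
for a,b in(((358,191),(373.3,172.1)),((406,177),(427.5,155.5))): print("pin",tri([(c,a),(W,b)])[0],atz(c,a,.054),atz(W,b,.054))
print("cork W",atz(W,(211,164),.006),"wh size",atz(c,(193,43),.006)-atz(c,(276,43),.006))
E
```

```text
193 274 0 87 233.74211535110646 43.49817041296393
white [ 0.66337272 -0.15809758  0.006     ] cork [ 0.69171734 -0.01335091  0.006     ] (array([ 0.69186472, -0.01330598,  0.00583572]), [0.00011644337605656818, 0.0001164433760564637])
pin [ 0.53528987 -0.01065327  0.03819213] [ 0.53864686 -0.01436526  0.054     ] [ 0.53937651 -0.01361727  0.054     ]
pin [ 0.48837744 -0.0267307   0.04361015] [ 0.49178732 -0.02865638  0.054     ] [ 0.49265829 -0.02832268  0.054     ]
cork W [ 0.69195327 -0.01332367  0.006     ] wh size [ 8.47745978e-02 -6.16032455e-05  0.00000000e+00]
```

Emit:
servo_tool(targets=[[0.4,-1,-0.5,0,36],[0.8,-2.2,-1.5,0,36],[1.2,-3.4,-2.5,0,36],[1.5,-4.2,-3.5,0,36],[1.5,-4.38,-4.3,0,36]])

```text
time_s: 5.72
tcp_pos: [0.6655, -0.1615, 0.1218]
ee_rot: [[-0.001, -1.0, 0.003], [-1.0, 0.001, -0.001], [0.001, -0.003, -1.0]]
wrist_force: [0.9, 0.1, -0.3]
gripper_width: 0.452
gripper_force: 29.9
```

Emit:
servo_tool(targets=[[0,0,-0.5,0,36],[0,0,-1,0,36],[0,0,-1.4,0,36],[0,0,-1.7,0,36],[0,0,-1.9,0,36]])

```text
time_s: 6.13
tcp_pos: [0.6639, -0.1585, 0.0645]
ee_rot: [[0.001, -1.0, -0.001], [-1.0, -0.001, 0.0], [-0.0, 0.001, -1.0]]
wrist_force: [-0.0, -0.6, -0.9]
gripper_width: 0.451
gripper_force: 29.9
```

Emit:
servo_tool(targets=[[0,0,-0.15,0,36],[0,0,-0.3,0,36],[0,0,-0.4,0,36],[0,0,-0.5,0,36],[0,0,-0.55,0,36]])

```text
time_s: 6.55
tcp_pos: [0.6641, -0.1592, 0.0489]
ee_rot: [[0.0, -1.0, 0.0], [-1.0, -0.0, 0.0], [-0.0, -0.0, -1.0]]
wrist_force: [0.4, -0.2, -1.3]
gripper_width: 0.453
gripper_force: 29.9
```

Emit:
servo_tool(targets=[[0,0,-0.04,0,36],[0,0,-0.08,0,36],[0,0,-0.08,0,36],[0,0,-0.08,0,36],[0,0,-0.08,0,36]])

```text
time_s: 6.97
tcp_pos: [0.6641, -0.1593, 0.0467]
ee_rot: [[-0.0, -1.0, 0.0], [-1.0, 0.0, -0.0], [0.0, -0.0, -1.0]]
wrist_force: [-0.4, 0.5, -1.4]
gripper_width: 0.449
gripper_force: 29.9
```

Emit:
servo_tool(targets=[[0,0,-0.03,0,45],[0,0,-0.03,0,60],[0,0,-0.03,0,80],[0,0,-0.03,0,87],[0,0,-0.03,0,87]])

```text
time_s: 7.38
tcp_pos: [0.6641, -0.1593, 0.0458]
ee_rot: [[0.0, -1.0, 0.0], [-1.0, -0.0, -0.0], [0.0, -0.0, -1.0]]
wrist_force: [-0.0, 0.1, 0.2]
gripper_width: 0.733
gripper_force: 0.0
```

Emit:
servo_tool(targets=[[0,0,0.4,0,87],[0,0,1.5,0,87],[0,0,2.9,0,87],[0,0,4.2,0,87],[0,0,5.5,0,87]])

```text
time_s: 7.8
tcp_pos: [0.6638, -0.1594, 0.2138]
ee_rot: [[0.0, -1.0, 0.001], [-1.0, -0.0, -0.0], [0.0, -0.001, -1.0]]
wrist_force: [1.3, 0.2, 0.2]
gripper_width: 0.991
gripper_force: 0.0
```

Emit:
servo_tool(targets=[[-0.3,1.3,1,-0.1,87],[-0.6,2.6,1.3,-0.2,87],[-0.9,3.9,1.3,-0.3,87],[-1.2,5.2,1.3,-0.4,87],[-1.5,6.5,1.3,-0.5,87]])

```text
time_s: 8.22
tcp_pos: [0.6188, 0.0354, 0.2515]
ee_rot: [[-0.484, -0.875, 0.003], [-0.875, 0.484, 0.001], [-0.002, -0.002, -1.0]]
wrist_force: [-0.3, 0.1, -0.3]
gripper_width: 0.998
gripper_force: 0.0
```

Emit:
servo_tool(targets=[[-0.3,1.3,0,-0.1,87],[-0.6,2.6,0,-0.2,87],[-0.9,3.9,0,-0.3,87],[-1.2,5.2,0,-0.4,87],[-1.5,6.5,0,-0.44,87]])

```text
time_s: 8.63
tcp_pos: [0.5736, 0.2306, 0.2511]
ee_rot: [[-0.81, -0.587, 0.002], [-0.587, 0.81, 0.001], [-0.002, -0.0, -1.0]]
wrist_force: [1.4, 0.1, 0.9]
gripper_width: 0.997
gripper_force: 0.0
```

Emit:
servo_tool(targets=[[-0.2,1.3,0,0,87],[-0.4,2.6,0,0,87],[-0.4,2.9,0,0,87],[-0.4,2.9,0,0,87],[-0.4,2.9,0,0,87]])

```text
time_s: 9.05
tcp_pos: [0.5622, 0.3161, 0.25]
ee_rot: [[-0.807, -0.591, 0.0], [-0.591, 0.807, -0.0], [-0.0, -0.0, -1.0]]
wrist_force: [-0.6, -0.3, 0.7]
gripper_width: 1.001
gripper_force: 0.0
```

```bash
python3 - <<'E'
from station import r
from h import *
S=r.capture("scene");D=r.capture("side");pickle.dump((S,D),open("c1.pkl","wb"));s=r.sense();print(s["tcp_pos"])
t=np.array([.562,.317,.083])-s["tcp_pos"];print(t/.03)
a=cv2.resize(S["pixels"][140:270,160:320],None,fx=2.5,fy=2.5,interpolation=2);b=cv2.resize(D["pixels"][180:340,240:440],None,fx=2,fy=2,interpolation=2)
cv2.imwrite("pics/c1.png",np.hstack([a[:320],b])[:,:,::-1])
E
```

```text
[0.56260139 0.31471507 0.2501225 ]
[-0.02004634  0.07616421 -5.57075012]
```

View pics/c1.png

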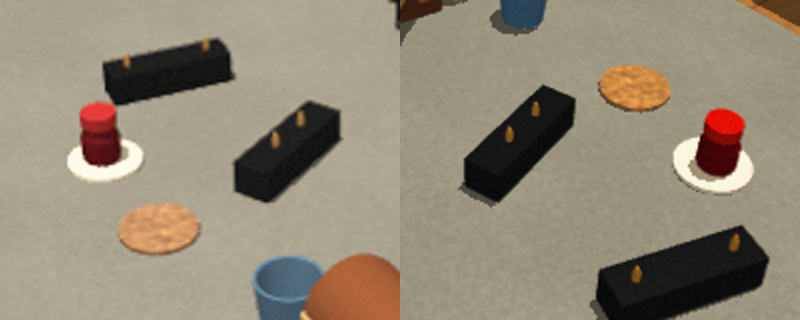

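Jam stands upright on the white coaster, its base at about (100,160) in the left half against a coaster centre of (105,159). Next is the honey grasp.

Emit:
servo_tool(targets=[[0,0.05,-0.8,0,87],[0,0.05,-1.8,0,87],[0,0.05,-2.8,0,87],[0,0.05,-3.7,0,87],[0,0.05,-4.3,0,87]])

```text
time_s: 9.57
tcp_pos: [0.5617, 0.3146, 0.1181]
ee_rot: [[-0.809, -0.587, -0.003], [-0.587, 0.809, -0.002], [0.004, 0.0, -1.0]]
wrist_force: [-0.3, 0.3, -0.1]
gripper_width: 1.002
gripper_force: 0.0
```

Emit:
servo_tool(targets=[[0,0,-0.4,0,87],[0,0,-0.8,0,87],[0,0,-1.1,0,87],[0,0,-1.1,0,60],[0,0,-1.1,0,50]])

```text
time_s: 9.98
tcp_pos: [0.5628, 0.3169, 0.0878]
ee_rot: [[-0.808, -0.589, 0.0], [-0.589, 0.808, -0.0], [-0.0, -0.0, -1.0]]
wrist_force: [0.1, 0.1, 0.6]
gripper_width: 0.919
gripper_force: 0.0
```

Emit:
servo_tool(targets=[[0,0,0,0,40],[0,0,0,0,36],[0,0,0,0,36],[0,0,0,0,36],[0,0,0,0,36]])

```text
time_s: 10.4
tcp_pos: [0.5625, 0.3175, 0.088]
ee_rot: [[-0.807, -0.59, 0.001], [-0.59, 0.807, 0.001], [-0.001, 0.0, -1.0]]
wrist_force: [1.2, 0.5, 0.3]
gripper_width: 0.558
gripper_force: 0.0
```

Emit:
servo_tool(targets=[[0,0,0,0,36],[0,0,0,0,36],[0,0,0,0,36],[0,0,0,0,36],[0,0,0,0,36]])

```text
time_s: 10.82
tcp_pos: [0.5626, 0.3174, 0.0878]
ee_rot: [[-0.807, -0.59, 0.0], [-0.59, 0.807, 0.0], [-0.0, -0.0, -1.0]]
wrist_force: [1.2, -1.1, 1.0]
gripper_width: 0.447
gripper_force: 30.0
```

Emit:
servo_tool(targets=[[0,0,0.3,0,36],[0,0,1.2,0,36],[0,0,2.5,0,36],[0,0,3.8,0,36],[0,0,5,0,36]])

```text
time_s: 11.23
tcp_pos: [0.5622, 0.3172, 0.24]
ee_rot: [[-0.807, -0.59, 0.0], [-0.59, 0.807, 0.0], [-0.0, 0.0, -1.0]]
wrist_force: [1.2, -0.4, -0.7]
gripper_width: 0.448
gripper_force: 30.0
```

Emit:
servo_tool(targets=[[0.3,-0.7,0.4,0.1,36],[0.7,-1.7,0.4,0.2,36],[1.1,-2.8,0.4,0.3,36],[1.5,-3.9,0.4,0.4,36],[2,-5,0.4,0.5,36]])

```text
time_s: 11.65
tcp_pos: [0.622, 0.1662, 0.2501]
ee_rot: [[-0.421, -0.907, -0.0], [-0.907, 0.421, 0.001], [-0.0, 0.001, -1.0]]
wrist_force: [0.6, 1.0, -0.3]
gripper_width: 0.451
gripper_force: 30.0
```

Emit:
servo_tool(targets=[[0.5,-1.2,0,0.1,36],[1,-2.4,0,0.2,36],[1.5,-3.6,-0.2,0.3,36],[2,-4.8,-0.6,0.4,36],[2.31,-6.02,-1.2,0.44,36]])

```text
time_s: 12.07
tcp_pos: [0.6934, -0.0147, 0.2152]
ee_rot: [[0.004, -1.0, 0.004], [-1.0, -0.004, 0.001], [-0.001, -0.004, -1.0]]
wrist_force: [1.1, 1.1, 0.5]
gripper_width: 0.448
gripper_force: 30.0
```

Emit:
servo_tool(targets=[[0,0,-0.9,0,36],[0,0,-1.9,0,36],[0,0,-2.9,0,36],[0,0,-3.7,0,36],[0,0,-4.3,0,36]])

```text
time_s: 12.48
tcp_pos: [0.69, -0.0134, 0.0817]
ee_rot: [[-0.001, -1.0, -0.004], [-1.0, 0.001, 0.0], [-0.0, 0.004, -1.0]]
wrist_force: [-0.0, 0.9, -1.3]
gripper_width: 0.447
gripper_force: 30.0
```

Emit:
servo_tool(targets=[[0,0,-0.2,0,36],[0,0,-0.4,0,36],[0,0,-0.6,0,36],[0,0,-0.7,0,36],[0,0,-0.75,0,36]])

```text
time_s: 12.9
tcp_pos: [0.6921, -0.0129, 0.0628]
ee_rot: [[0.0, -1.0, 0.001], [-1.0, -0.0, 0.0], [-0.0, -0.001, -1.0]]
wrist_force: [-0.5, 0.4, -0.8]
gripper_width: 0.446
gripper_force: 30.0
```

Emit:
servo_tool(targets=[[0,0,0,0,36],[0,0,0,0,36],[0,0,0,0,36],[0,0,0,0,36],[0,0,0,0,36]])

```text
time_s: 13.32
tcp_pos: [0.6919, -0.0131, 0.0626]
ee_rot: [[-0.0, -1.0, 0.001], [-1.0, 0.0, 0.0], [-0.0, -0.001, -1.0]]
wrist_force: [-0.4, 0.1, -1.4]
gripper_width: 0.451
gripper_force: 30.0
```

Emit:
servo_tool(targets=[[0,0,-0.15,0,36],[0,0,-0.3,0,36],[0,0,-0.38,0,36],[0,0,-0.38,0,36],[0,0,-0.38,0,36]])

```text
time_s: 13.73
tcp_pos: [0.6915, -0.0131, 0.0503]
ee_rot: [[-0.0, -1.0, -0.001], [-1.0, 0.0, -0.0], [0.0, 0.001, -1.0]]
wrist_force: [0.3, 1.1, -0.3]
gripper_width: 0.453
gripper_force: 30.0
```

Emit:
servo_tool(targets=[[0,0,-0.03,0,36],[0,0,-0.03,0,45],[0,0,-0.03,0,60],[0,0,-0.03,0,80],[0,0,-0.03,0,87]])

```text
time_s: 14.15
tcp_pos: [0.6918, -0.0131, 0.05]
ee_rot: [[-0.0, -1.0, 0.0], [-1.0, 0.0, 0.0], [-0.0, -0.0, -1.0]]
wrist_force: [-0.6, -0.4, 0.0]
gripper_width: 0.658
gripper_force: 0.0
```

Emit:
servo_tool(targets=[[0,0,0,0,87],[0,0,0.6,0,87],[0,0,1.9,0,87],[0,0,3.2,0,87],[0,0,5,0,87]])

```text
time_s: 14.57
tcp_pos: [0.6909, -0.0132, 0.1882]
ee_rot: [[-0.0, -1.0, -0.002], [-1.0, 0.0, -0.0], [0.0, 0.002, -1.0]]
wrist_force: [0.7, 0.4, -1.0]
gripper_width: 0.976
gripper_force: 0.0
```

Emit:
servo_tool(targets=[[-1.2,0.5,0,0,87],[-2.4,0.9,0,0,87],[-3.6,1.4,0,0,87],[-4.8,1.9,0,0,87],[-5.9,2.3,0,0,87]])

```text
time_s: 14.98
tcp_pos: [0.5126, 0.0563, 0.1876]
ee_rot: [[-0.0, -1.0, 0.0], [-1.0, 0.0, 0.0], [-0.0, -0.0, -1.0]]
wrist_force: [0.5, 1.1, 0.9]
gripper_width: 0.996
gripper_force: 0.0
```

Emit:
servo_tool(targets=[[0,0,0,0,87],[0,0,0,0,87],[0,0,0,0,87],[0,0,0,0,87],[0,0,0,0,87]])

```text
time_s: 15.4
tcp_pos: [0.5157, 0.0557, 0.1873]
ee_rot: [[-0.001, -1.0, 0.0], [-1.0, 0.001, -0.0], [0.0, -0.0, -1.0]]
wrist_force: [0.6, -0.6, 0.9]
gripper_width: 1.002
gripper_force: 0.0
```

```bash
python3 - <<'E'
from station import r
import cv2,pickle
c=r.capture("wrist");pickle.dump(c,open("w4.pkl","wb"));cv2.imwrite("pics/w4.png",c["pixels"][:,:,::-1]);print(r.sense()["tcp_pos"],c["world_from_camera"][:3,3])
E
```

```text
[0.51554287 0.05564295 0.18711925] [ 0.51456778 -0.01906798  0.35709519]
```

Emit:
servo_tool(targets=[[0,-1.3,0.2,0,87],[0,-2.6,0.2,0,87],[0,-3.9,0.2,0,87],[0,-5.2,0.2,0,87],[0,-6.5,0.2,0,87]])

```text
time_s: 15.87
tcp_pos: [0.5149, -0.1412, 0.1932]
ee_rot: [[-0.0, -1.0, -0.0], [-1.0, 0.0, -0.0], [0.0, 0.0, -1.0]]
wrist_force: [1.2, 0.0, -1.2]
gripper_width: 1.001
gripper_force: 0.0
```

Emit:
servo_tool(targets=[[0,-0.9,0,0,87],[0,-1.1,0,0,87],[0,-1.1,0,0,87],[0,-1.1,0,0,87],[0,-1.1,0,0,87]])

```text
time_s: 16.28
tcp_pos: [0.5149, -0.1713, 0.1933]
ee_rot: [[0.001, -1.0, -0.0], [-1.0, -0.001, 0.0], [-0.0, 0.0, -1.0]]
wrist_force: [0.3, 0.3, 0.2]
gripper_width: 0.999
gripper_force: 0.0
```

```bash
python3 - <<'E'
from station import r
from h import *
c=r.capture("wrist");pickle.dump(c,open("w5.pkl","wb"));print(r.sense()["tcp_pos"],c["world_from_camera"][:3,3])
w4=pickle.load(open("w4.pkl","rb"))
for w in(w4,c): print(blob(w,(8,110,60),(25,255,255),(100,0,500,240)))
cv2.imwrite("pics/w45.png",np.vstack([w4["pixels"][:260],c["pixels"][:260]])[:,:,::-1])
E
```

```text
[ 0.51490446 -0.17104279  0.19341253] [ 0.51393999 -0.24612637  0.36306233]
[(1619, [112.0, 113.4]), (90, [310.8, 90.0]), (82, [250.9, 109.7])]
[(94, [339.5, 114.6]), (87, [220.9, 78.5])]
```

View pics/w45.png

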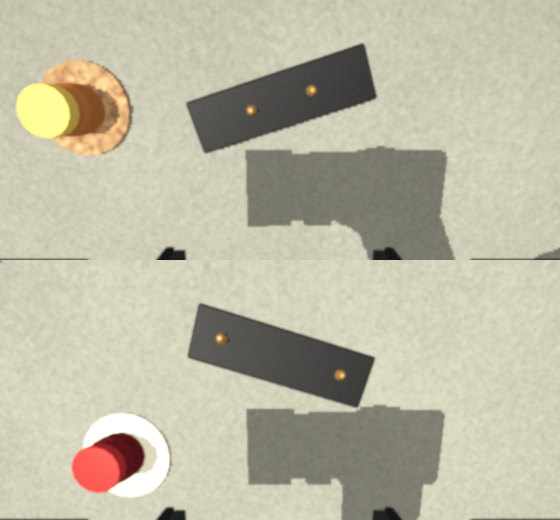

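Top half: narrow pins at (251,110) and (311,90), honey lid at (47,110), cork centre at (88,107). Bottom half: wide pins at (221,78.5) and (339.5,114.6), jam lid at (99,208), white centre at (126,195).

```bash
python3 - <<'E'
from h import *
w4,w5=[pickle.load(open(f"w{i}.pkl","rb")) for i in(4,5)]
for n,w,a,b in(("narrow",w4,(250.9,109.7),(310.8,90)),("wide",w5,(220.9,78.5),(339.5,114.6))):
  for z in(.048,.054):
    p,q=atz(w,a,z),atz(w,b,z);d=p-q;print(n,z,((p+q)/2).round(4),np.linalg.norm(d).round(4),np.degrees(np.arctan2(d[1],d[0])).round(2))
print("honey",atz(w4,(47,110),.066).round(4),"cork",atz(w4,(88,107),.006).round(4))
print("jam",atz(w5,(99,208),.066).round(4),"white",atz(w5,(126,195),.006).round(4))
# stand-corner check of the narrow stand at z=.04
print([atz(w4,u,.04)[:2].round(4) for u in((188,102),(363,44),(376,98),(205,152))],[atz(w5,u,.04)[:2].round(4) for u in((200,44),(374,98),(359,146),(188,97))])
E
```

```text
narrow 0.048 [ 0.5133 -0.0197  0.048 ] 0.0496 17.41
narrow 0.054 [ 0.5134 -0.0197  0.054 ] 0.0486 17.41
wide 0.048 [ 0.5123 -0.2491  0.048 ] 0.0993 -16.31
wide 0.054 [ 0.5124 -0.249   0.054 ] 0.0974 -16.31
honey [ 0.6889 -0.013   0.066 ] cork [ 0.6872 -0.0142  0.006 ]
jam [ 0.6621 -0.1614  0.066 ] white [ 0.6637 -0.1575  0.006 ]
[array([ 0.5885, -0.0183]), array([ 0.449 , -0.0615]), array([ 0.4361, -0.021 ]), array([0.577 , 0.0223])] [array([ 0.5766, -0.2894]), array([ 0.4356, -0.2482]), array([ 0.4457, -0.2088]), array([ 0.5889, -0.249 ])]
```

Stands measured from above: narrow (0.5133, −0.0197, 17.4°) and wide (0.5123, −0.2490, −16.3°). Both jars are within about 4 mm of their coaster centres. Next I'm viewing the beech board from above.

Emit:
servo_tool(targets=[[0.2,1.3,0.5,-0.1,87],[0.4,2.6,0.5,-0.2,87],[0.6,3.9,0.5,-0.3,87],[0.8,5.2,0.5,-0.4,87],[1,6.5,0.5,-0.5,87]])

```text
time_s: 16.75
tcp_pos: [0.5444, 0.0261, 0.209]
ee_rot: [[-0.482, -0.876, 0.001], [-0.876, 0.482, 0.0], [-0.001, -0.001, -1.0]]
wrist_force: [1.2, -0.7, 0.2]
gripper_width: 1.004
gripper_force: 0.0
```

Emit:
servo_tool(targets=[[0.2,1.3,0,-0.1,87],[0.4,2.6,0,-0.2,87],[0.6,3.9,0,-0.3,87],[0.8,5.2,0,-0.4,87],[1,6.5,0,-0.44,87]])

```text
time_s: 17.17
tcp_pos: [0.5738, 0.2214, 0.2089]
ee_rot: [[-0.808, -0.589, 0.0], [-0.589, 0.808, 0.0], [-0.001, 0.0, -1.0]]
wrist_force: [0.7, -0.2, -0.3]
gripper_width: 1.001
gripper_force: 0.0
```

Emit:
servo_tool(targets=[[0.2,1.3,0,0,87],[0.4,2.6,0,0,87],[0.7,3.9,0,0,87],[0.73,4.2,0,0,87],[0.73,4.2,0,0,87]])

```text
time_s: 17.58
tcp_pos: [0.5954, 0.3483, 0.2071]
ee_rot: [[-0.804, -0.594, -0.001], [-0.594, 0.804, -0.0], [0.001, 0.0, -1.0]]
wrist_force: [0.4, -1.0, -0.2]
gripper_width: 1.002
gripper_force: 0.0
```

Emit:
servo_tool(targets=[[0,0,0,0,87],[0,0,0,0,87],[0,0,0,0,87],[0,0,0,0,87],[0,0,0,0,87]])

```text
time_s: 18.0
tcp_pos: [0.5967, 0.3429, 0.2091]
ee_rot: [[-0.808, -0.589, 0.0], [-0.589, 0.808, 0.0], [-0.001, 0.0, -1.0]]
wrist_force: [0.3, 0.1, 0.5]
gripper_width: 0.996
gripper_force: 0.0
```

```bash
python3 - <<'E'
from station import r
import cv2,pickle
c=r.capture("wrist");pickle.dump(c,open("w6.pkl","wb"));print(r.sense()["tcp_pos"],c["world_from_camera"][:3,3])
cv2.imwrite("pics/w6.png",cv2.resize(c["pixels"][20:220,160:420],None,fx=3,fy=3,interpolation=2)[:,:,::-1])
E
```

```text
[0.59671697 0.34300863 0.20903055] [0.53434351 0.29917797 0.37887854]
```

View pics/w6.png

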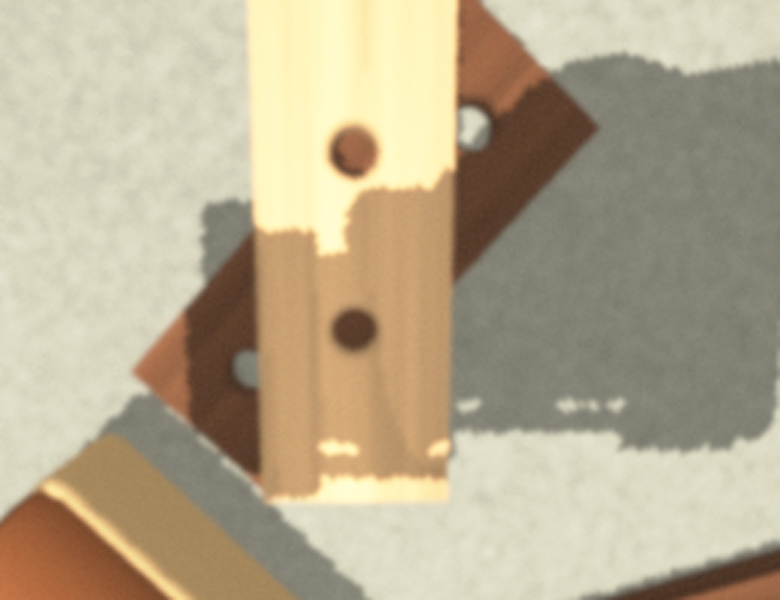

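The beech holes are at full-frame pixels (277.7,70.3) and (278,129.7). A walnut hole shows at about (317,62).

```bash
python3 - <<'E'
from h import *
w=pickle.load(open("w6.pkl","rb"))
p,q=[atz(w,u,.043) for u in((277.7,70.3),(278,129.7))];d=q-p;c=(p+q)/2
print(c,np.linalg.norm(d),np.degrees(np.arctan2(d[1],d[0])))
t=np.array([.5967,.3430,.2091]);print((np.array([c[0],c[1],.042])-t)/.03)
E
```

```text
[0.53485418 0.29877969 0.043     ] 0.04903166488404718 36.25261034660017
[-2.06152734 -1.47401024 -5.57      ]
```

```bash
python3 - <<'E'
from h import *
w=pickle.load(open("w6.pkl","rb"));c=np.array([.5349,.2988]);a=np.radians(36.2);A=np.array([[np.cos(a),np.sin(a)],[-np.sin(a),np.cos(a)]])
for z,us in((0,((198,165),(260,220))),(.07,((175,182),(223,220)))):
  for u in us: p=atz(w,u,z)[:2];print(z,p.round(3),"along/closing",(A@(p-c)).round(3))
w2=pickle.load(open("w2.pkl","rb"))
for u in((212,163),(283,243)): print(A@(atz(w2,u,.08)[:2]-c))
E
```

```text
0 [0.633 0.27 ] along/closing [ 0.062 -0.081]
0 [0.644 0.355] along/closing [ 0.121 -0.019]
0.07 [0.638 0.268] along/closing [ 0.065 -0.086]
0.07 [0.643 0.319] along/closing [ 0.099 -0.048]
[ 0.05340433 -0.07474751]
[ 0.14291539 -0.00068791]
```

The loaf's nearest corner is at least 53 mm along the board axis and the gripper body's half width is 37.5 mm, so the centre grasp is clear.

Emit:
servo_tool(targets=[[-1,-0.7,0,0,87],[-2.06,-1.47,-1,0,87],[-2.06,-1.47,-2,0,87],[-2.06,-1.47,-3,0,87],[-2.06,-1.47,-3.8,0,87]])

```text
time_s: 18.47
tcp_pos: [0.5336, 0.2984, 0.0933]
ee_rot: [[-0.808, -0.589, -0.001], [-0.589, 0.808, -0.0], [0.001, 0.0, -1.0]]
wrist_force: [0.5, -0.2, -0.3]
gripper_width: 1.0
gripper_force: 0.0
```

Emit:
servo_tool(targets=[[0,0,-0.5,0,87],[0,0,-1,0,87],[0,0,-1.4,0,87],[0,0,-1.6,0,87],[0,0,-1.74,0,87]])

```text
time_s: 18.88
tcp_pos: [0.5347, 0.2992, 0.0417]
ee_rot: [[-0.808, -0.589, -0.001], [-0.589, 0.808, -0.001], [0.001, -0.0, -1.0]]
wrist_force: [-0.3, 0.2, -0.3]
gripper_width: 0.998
gripper_force: 0.0
```

Emit:
servo_tool(targets=[[0,0,0,0,80],[0,0,0,0,70],[0,0,0,0,60],[0,0,0,0,50],[0,0,0,0,48]])

```text
time_s: 19.3
tcp_pos: [0.5351, 0.3001, 0.0431]
ee_rot: [[-0.808, -0.59, 0.001], [-0.59, 0.808, 0.001], [-0.001, 0.0, -1.0]]
wrist_force: [-0.1, 0.4, 0.8]
gripper_width: 0.71
gripper_force: 0.0
```

Emit:
servo_tool(targets=[[0,0,0,0,48],[0,0,0,0,48],[0,0,0,0,48],[0,0,0,0,48],[0,0,0,0,48]])

```text
time_s: 19.72
tcp_pos: [0.5348, 0.2998, 0.0423]
ee_rot: [[-0.808, -0.59, -0.0], [-0.59, 0.808, -0.0], [0.0, 0.0, -1.0]]
wrist_force: [1.0, 0.3, 0.1]
gripper_width: 0.553
gripper_force: 0.0
```

The opening reads 48 mm with no grip force, which doesn't fit a 56 mm board, so I'm looking before going on.

```bash
python3 - <<'E'
from station import r
from h import *
s=r.sense();print(s["gripper_width"],s["gripper_force"],s["wrist_force"])
S=r.capture("scene");D=r.capture("side");W=r.capture("wrist")
a=cv2.resize(S["pixels"][200:290,310:420],None,fx=3.6,fy=3.6,interpolation=2);b=cv2.resize(D["pixels"][110:210,170:290],None,fx=3.24,fy=3.24,interpolation=2)
cv2.imwrite("pics/c2.png",np.hstack([a[:324],b[:324]])[:,:,::-1])
E
```

```text
0.5525317969839949 0.0 [1.03995246 0.29662438 0.13614461]
```

View pics/c2.png

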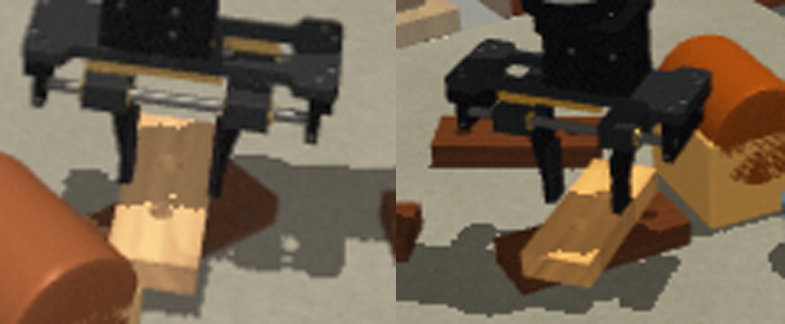

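The fingers straddle the board, seemingly just short of contact, so I'm closing further.

Emit:
servo_tool(targets=[[0,0,0,0,46],[0,0,0,0,44],[0,0,0,0,42],[0,0,0,0,40],[0,0,0,0,40]])

```text
time_s: 20.28
tcp_pos: [0.5348, 0.2998, 0.0423]
ee_rot: [[-0.808, -0.59, -0.0], [-0.59, 0.808, 0.0], [0.0, 0.0, -1.0]]
wrist_force: [0.1, 0.2, 0.3]
gripper_width: 0.467
gripper_force: 0.0
```

Emit:
servo_tool(targets=[[0,0,0,0,40],[0,0,0,0,40],[0,0,0,0,40],[0,0,0,0,40],[0,0,0,0,40]])

```text
time_s: 20.7
tcp_pos: [0.5348, 0.2998, 0.0423]
ee_rot: [[-0.808, -0.59, -0.0], [-0.59, 0.808, -0.0], [0.0, -0.0, -1.0]]
wrist_force: [0.9, 0.1, 0.7]
gripper_width: 0.46
gripper_force: 0.0
```

```bash
python3 - <<'E'
from station import r
from h import *
S=r.capture("scene");D=r.capture("side");W=r.capture("wrist")
pickle.dump((S,D,W),open("c3.pkl","wb"))
a=cv2.resize(S["pixels"][215:275,325:395],None,fx=5.6,fy=5.6,interpolation=2);b=cv2.resize(D["pixels"][140:210,195:275],None,fx=4.8,fy=4.8,interpolation=2)
# mark model: beech corners + expected fingertips
def mk(im,c,X,x0,y0,f,col):
    for u in proj(c,np.array(X)): cv2.circle(im,(int((u[0]-x0)*f),int((u[1]-y0)*f)),3,col,1)
A=np.radians(36.2);ax=np.array([np.cos(A),np.sin(A),0]);ay=np.array([-np.sin(A),np.cos(A),0]);o=np.array([.5349,.2990,.044])
cor=[o+s*.075*ax+t*.028*ay for s in(1,-1) for t in(1,-1)];tip=[o*[1,1,0]+[0,0,.025]+t*.02*ay for t in(1,-1)]
for im,c,x0,y0,f in((a,S,325,215,5.6),(b,D,195,140,4.8)): mk(im,c,cor,x0,y0,f,(0,255,0));mk(im,c,tip,x0,y0,f,(0,255,255))
w=cv2.resize(W["pixels"][150:420],None,fx=.94,fy=.94)
o=np.zeros((600,800,3),np.uint8);o[:336,:392]=a[:336,:392];o[:336,400:784]=b;o[340:340+w.shape[0],:w.shape[1]]=w
cv2.imwrite("pics/c3.png",o[:,:,::-1])
E
```

```text
(no output)
```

View pics/c3.png

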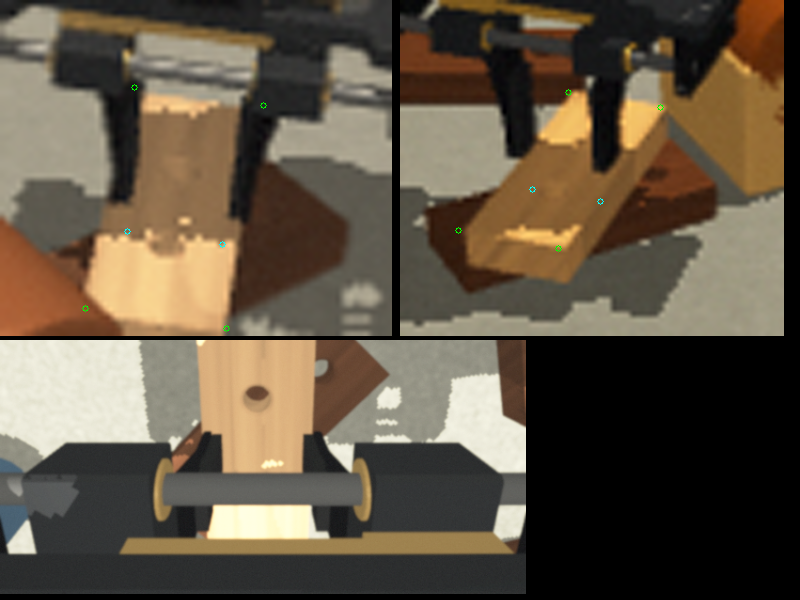

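The green model corners fit the board roughly, but the real fingertips sit higher in both views than the expected tips in cyan. I'm triangulating the tips.

```bash
python3 - <<'E'
from h import *
S,D,W=pickle.load(open("c3.pkl","rb"))
for a,b in(((346.6,250.2),(237.9,175)),((367.9,253.4),(219.4,172.3))): print(tri([(S,a),(D,b)]))
E
```

```text
(array([0.55144137, 0.28215089, 0.04514311]), [0.00019402949766784405, 0.0001940294976681121])
(array([0.52092702, 0.3223157 , 0.04428854]), [0.0012001708092955591, 0.0012001708092955713])
```

The tips measure at z≈0.045 with TCP at 0.0423, so they sit about 20 mm higher than the text says. That means the jars were held by their 39 mm lids, and here the tips are over the board's top. I'm opening and going down 17 mm further, watching the force.

Emit:
servo_tool(targets=[[0,0,0,0,60],[0,0,0,0,80],[0,0,0,0,80],[0,0,0,0,80],[0,0,0,0,80]])

```text
time_s: 21.27
tcp_pos: [0.5348, 0.2998, 0.0423]
ee_rot: [[-0.808, -0.59, 0.0], [-0.59, 0.808, -0.0], [-0.0, -0.0, -1.0]]
wrist_force: [0.1, -0.6, -0.3]
gripper_width: 0.753
gripper_force: 0.0
```

Emit:
servo_tool(targets=[[0,0,0,0,80],[0,0,0,0,80],[0,0,-0.1,0,80],[0,0,-0.2,0,80],[0,0,-0.3,0,80]])

```text
time_s: 21.68
tcp_pos: [0.5347, 0.2997, 0.0329]
ee_rot: [[-0.808, -0.59, -0.0], [-0.59, 0.808, -0.0], [0.0, 0.0, -1.0]]
wrist_force: [-0.5, -0.1, -0.6]
gripper_width: 0.916
gripper_force: 0.0
```

Emit:
servo_tool(targets=[[0,0,-0.08,0,80],[0,0,-0.16,0,80],[0,0,-0.22,0,80],[0,0,-0.26,0,80],[0,0,-0.26,0,80]])

```text
time_s: 22.1
tcp_pos: [0.5346, 0.2997, 0.0251]
ee_rot: [[-0.808, -0.59, -0.0], [-0.59, 0.808, -0.0], [0.001, -0.0, -1.0]]
wrist_force: [-0.5, -0.2, -0.1]
gripper_width: 0.922
gripper_force: 0.0
```

No contact; closing.

Emit:
servo_tool(targets=[[0,0,0,0,70],[0,0,0,0,62],[0,0,0,0,56],[0,0,0,0,50],[0,0,0,0,48]])

```text
time_s: 22.52
tcp_pos: [0.5349, 0.2997, 0.0256]
ee_rot: [[-0.808, -0.59, 0.0], [-0.59, 0.808, -0.0], [-0.0, -0.0, -1.0]]
wrist_force: [-0.6, -1.2, 0.5]
gripper_width: 0.64
gripper_force: 30.0
```

Emit:
servo_tool(targets=[[0,0,0,0,48],[0,0,0,0,48],[0,0,0,0,48],[0,0,0,0,48],[0,0,0,0,48]])

```text
time_s: 22.93
tcp_pos: [0.5349, 0.2997, 0.0257]
ee_rot: [[-0.808, -0.59, 0.0], [-0.59, 0.808, -0.0], [-0.0, -0.0, -1.0]]
wrist_force: [-0.2, -1.3, 1.1]
gripper_width: 0.64
gripper_force: 30.0
```

The grip reads 55.7 mm at 30 N, which matches the board. I'm carrying the beech to the narrow stand.

Emit:
servo_tool(targets=[[0,0,0.3,0,48],[0,0,1,0,48],[0,0,2.1,0,48],[0,0,3.2,0,48],[0,0,4.1,0,48]])

```text
time_s: 23.35
tcp_pos: [0.5348, 0.3001, 0.1509]
ee_rot: [[-0.807, -0.59, 0.001], [-0.59, 0.807, 0.001], [-0.001, 0.0, -1.0]]
wrist_force: [1.3, 0.7, -2.2]
gripper_width: 0.641
gripper_force: 30.0
```

Emit:
servo_tool(targets=[[0,-0.7,0,0,48],[-0.1,-1.7,0,-0.08,48],[-0.2,-2.9,0,-0.16,48],[-0.3,-4.1,0,-0.24,48],[-0.4,-5.3,0,-0.326,48]])

```text
time_s: 23.77
tcp_pos: [0.5218, 0.1396, 0.1486]
ee_rot: [[-0.955, -0.297, -0.001], [-0.297, 0.955, 0.0], [0.0, 0.001, -1.0]]
wrist_force: [0.9, 0.4, -1.1]
gripper_width: 0.64
gripper_force: 30.0
```

Emit:
servo_tool(targets=[[-0.1,-1.2,0,0,48],[-0.2,-2.4,0,0,48],[-0.26,-3.6,0,0,48],[-0.26,-4.7,0,0,48],[-0.26,-5.34,0,0,48]])

```text
time_s: 24.18
tcp_pos: [0.5138, -0.0219, 0.1487]
ee_rot: [[-0.955, -0.298, -0.001], [-0.298, 0.955, 0.0], [0.001, 0.0, -1.0]]
wrist_force: [-0.8, 0.4, -1.3]
gripper_width: 0.64
gripper_force: 30.0
```

Emit:
servo_tool(targets=[[0,0,0,0,48],[0,0,-0.5,0,48],[0,0,-1.2,0,48],[0,0,-1.9,0,48],[0,0,-2.5,0,48]])

```text
time_s: 24.6
tcp_pos: [0.5145, -0.0187, 0.0726]
ee_rot: [[-0.954, -0.3, -0.0], [-0.3, 0.954, 0.001], [0.0, 0.001, -1.0]]
wrist_force: [-0.6, -0.1, -1.6]
gripper_width: 0.637
gripper_force: 30.0
```

Emit:
servo_tool(targets=[[0,0,0,0,48],[0,0,0,0,48],[0,0,0,0,48],[0,0,0,0,48],[0,0,0,0,48]])

```text
time_s: 25.02
tcp_pos: [0.5158, -0.019, 0.0748]
ee_rot: [[-0.954, -0.3, 0.003], [-0.3, 0.954, 0.001], [-0.003, -0.0, -1.0]]
wrist_force: [-0.1, 0.5, -1.7]
gripper_width: 0.639
gripper_force: 30.0
```

```bash
python3 - <<'E'
from station import r
s=r.sense();print(s["tcp_pos"],s["ee_rot"][:,1],s["gripper_width"])
import numpy as np
print(np.degrees(np.arctan2(s["ee_rot"][1,1],s["ee_rot"][0,1])))
E
```

```text
[ 0.51584596 -0.01900673  0.07479771] [-3.00445674e-01  9.53798915e-01 -1.62857267e-04] 0.6388002101692551
107.48437350689964
```

Emit:
servo_tool(targets=[[0,0,-0.12,0,48],[0,0,-0.25,0,48],[0,0,-0.38,0,48],[0,0,-0.5,0,48],[0,0,-0.6,0,48]])

```text
time_s: 25.43
tcp_pos: [0.5147, -0.0195, 0.0549]
ee_rot: [[-0.954, -0.3, -0.001], [-0.3, 0.954, -0.0], [0.001, 0.0, -1.0]]
wrist_force: [0.2, -0.1, -1.2]
gripper_width: 0.643
gripper_force: 30.0
```

Emit:
servo_tool(targets=[[0,0,-0.06,0,48],[0,0,-0.12,0,48],[0,0,-0.18,0,48],[0,0,-0.24,0,48],[0,0,-0.24,0,48]])

```text
time_s: 25.85
tcp_pos: [0.5148, -0.0194, 0.0479]
ee_rot: [[-0.954, -0.3, -0.001], [-0.3, 0.954, -0.0], [0.001, 0.0, -1.0]]
wrist_force: [0.3, -0.3, -2.5]
gripper_width: 0.64
gripper_force: 30.0
```

Emit:
servo_tool(targets=[[0,0,-0.04,0,48],[0,0,-0.08,0,48],[0,0,-0.12,0,48],[0,0,-0.14,0,48],[0,0,-0.14,0,48]])

```text
time_s: 26.27
tcp_pos: [0.5149, -0.0194, 0.0439]
ee_rot: [[-0.954, -0.3, -0.0], [-0.3, 0.954, -0.0], [0.0, 0.0, -1.0]]
wrist_force: [0.0, -0.0, -2.6]
gripper_width: 0.64
gripper_force: 30.0
```

Emit:
servo_tool(targets=[[0,0,0,0,48],[0,0,0,0,54],[0,0,0,0,60],[0,0,0,0,75],[0,0,0,0,80]])

```text
time_s: 26.68
tcp_pos: [0.5153, -0.0194, 0.0444]
ee_rot: [[-0.954, -0.3, 0.001], [-0.3, 0.954, 0.0], [-0.001, -0.0, -1.0]]
wrist_force: [-0.4, 0.4, 0.3]
gripper_width: 0.767
gripper_force: 0.0
```

Beech is released on the narrow stand. I'm going over the walnut board for a close view.

Emit:
servo_tool(targets=[[0,0,0,0,87],[0,0,0.8,0,87],[0,0,2.1,0,87],[0,0,3.4,0,87],[0,0,4.7,0,87]])

```text
time_s: 27.1
tcp_pos: [0.5145, -0.0196, 0.1868]
ee_rot: [[-0.954, -0.3, -0.001], [-0.3, 0.954, -0.0], [0.001, -0.0, -1.0]]
wrist_force: [0.9, 0.8, -0.7]
gripper_width: 0.991
gripper_force: 0.0
```

Emit:
servo_tool(targets=[[0.4,1.1,0.5,-0.1,87],[0.8,2.3,0.5,-0.2,87],[1.2,3.5,0.5,-0.3,87],[1.6,4.7,0.5,-0.4,87],[2,5.9,0.5,-0.436,87]])

```text
time_s: 27.52
tcp_pos: [0.5752, 0.1593, 0.2006]
ee_rot: [[-0.991, 0.135, 0.001], [0.135, 0.991, 0.001], [-0.001, 0.001, -1.0]]
wrist_force: [0.8, -0.2, 0.5]
gripper_width: 0.996
gripper_force: 0.0
```

Emit:
servo_tool(targets=[[0.4,1.2,0,0,87],[0.8,2.4,0,0,87],[1.1,3.6,0,0,87],[1.16,4.45,0,0,87],[1.16,4.45,0,0,87]])

```text
time_s: 27.93
tcp_pos: [0.61, 0.2958, 0.1987]
ee_rot: [[-0.992, 0.127, -0.0], [0.127, 0.992, 0.0], [0.0, 0.0, -1.0]]
wrist_force: [0.5, -0.2, 0.4]
gripper_width: 0.997
gripper_force: 0.0
```

Emit:
servo_tool(targets=[[0,0,0,0,87],[0,0,0,0,87],[0,0,0,0,87],[0,0,0,0,87],[0,0,0,0,87]])

```text
time_s: 28.35
tcp_pos: [0.6099, 0.29, 0.2006]
ee_rot: [[-0.991, 0.132, 0.0], [0.132, 0.991, 0.0], [-0.0, 0.0, -1.0]]
wrist_force: [-0.2, 0.3, 0.0]
gripper_width: 1.002
gripper_force: 0.0
```

```bash
python3 - <<'E'
from station import r
from h import *
c=r.capture("wrist");S=r.capture("scene");D=r.capture("side");pickle.dump((c,S,D),open("w7.pkl","wb"));print(r.sense()["tcp_pos"],c["world_from_camera"][:3,3])
a=c["pixels"][:280];b=cv2.resize(S["pixels"][140:250,180:310],None,fx=2.4,fy=2.4,interpolation=2);d=cv2.resize(D["pixels"][215:345,260:435],None,fx=2,fy=2,interpolation=2)
o=np.zeros((560,800,3),np.uint8);o[:280,:560]=a;o[290:290+b.shape[0],:b.shape[1]]=b;o[290:290+d.shape[0],400:400+d.shape[1]]=d
cv2.imwrite("pics/w7.png",o[:,:,::-1])
E
```

```text
[0.60987619 0.29049215 0.20042241] [0.53367874 0.30092121 0.37040333]
```

View pics/w7.png

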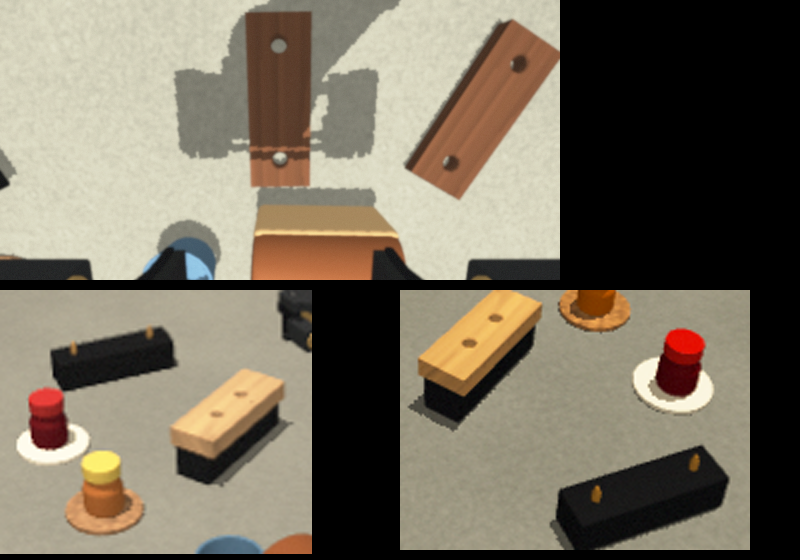

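The beech lies flat and fully home on the narrow stand, and both jars stand upright on their coasters. The walnut holes are at (279,45) and (280,158.5), and the loaf edge is below at y≈205.

```bash
python3 - <<'E'
from h import *
c,S,D=pickle.load(open("w7.pkl","rb"))
p,q=[atz(c,u,.021) for u in((279,45),(280,158.5))];d=q-p;m=(p+q)/2
print(m,np.linalg.norm(d),np.degrees(np.arctan2(d[1],d[0])))
print((np.array([m[0],m[1],.004])-[.6098,.2902,.2006])/.03)
E
```

```text
[0.53656466 0.30171976 0.021     ] 0.09782346009503867 -7.1215300707845355
[-2.44117794  0.38399197 -6.55333333]
```

Emit:
servo_tool(targets=[[-1,0.2,0,0.008,87],[-2,0.38,-0.6,0.008,87],[-2.44,0.38,-1.7,0.008,87],[-2.44,0.38,-2.8,0.008,87],[-2.44,0.38,-3.9,0.008,87]])

```text
time_s: 28.92
tcp_pos: [0.5359, 0.3028, 0.0833]
ee_rot: [[-0.993, 0.122, 0.002], [0.122, 0.993, 0.002], [-0.002, 0.002, -1.0]]
wrist_force: [0.1, 0.2, -0.5]
gripper_width: 0.998
gripper_force: 0.0
```

Emit:
servo_tool(targets=[[0,0,-0.6,0,87],[0,0,-1.2,0,87],[0,0,-1.7,0,87],[0,0,-2,0,87],[0,0,-2.15,0,87]])

```text
time_s: 29.33
tcp_pos: [0.5361, 0.3019, 0.0172]
ee_rot: [[-0.992, 0.123, -0.002], [0.123, 0.992, -0.002], [0.001, -0.002, -1.0]]
wrist_force: [0.1, -0.2, -0.3]
gripper_width: 1.001
gripper_force: 0.0
```

Emit:
servo_tool(targets=[[0,0,-0.1,0,87],[0,0,-0.2,0,87],[0,0,-0.3,0,87],[0,0,-0.4,0,87],[0,0,-0.48,0,87]])

```text
time_s: 29.75
tcp_pos: [0.5368, 0.3027, 0.0045]
ee_rot: [[-0.992, 0.123, 0.001], [0.123, 0.992, 0.001], [-0.001, 0.001, -1.0]]
wrist_force: [-0.4, -0.1, -0.3]
gripper_width: 0.997
gripper_force: 0.0
```

Emit:
servo_tool(targets=[[0,0,0,0,75],[0,0,0,0,65],[0,0,0,0,58],[0,0,0,0,52],[0,0,0,0,48]])

```text
time_s: 30.17
tcp_pos: [0.5367, 0.3026, 0.0044]
ee_rot: [[-0.992, 0.123, 0.0], [0.123, 0.992, 0.0], [-0.0, 0.0, -1.0]]
wrist_force: [-0.4, 0.4, 0.0]
gripper_width: 0.708
gripper_force: 0.0
```

Emit:
servo_tool(targets=[[0,0,0,0,48],[0,0,0,0,48],[0,0,0,0,48],[0,0,0,0,48],[0,0,0,0,48]])

```text
time_s: 30.58
tcp_pos: [0.5364, 0.3022, 0.0043]
ee_rot: [[-0.992, 0.123, -0.0], [0.123, 0.992, -0.001], [0.0, -0.001, -1.0]]
wrist_force: [-1.4, -1.7, 2.5]
gripper_width: 0.642
gripper_force: 30.0
```

The walnut is gripped at 55.9 mm and 30 N. I'm carrying it to the wide stand, passing above the beech.

Emit:
servo_tool(targets=[[0,0,0.3,0,48],[0,0,1.2,0,48],[0,0,2.5,0,48],[0,0,3.8,0,48],[0,0,5,0,48]])

```text
time_s: 31.0
tcp_pos: [0.5367, 0.3029, 0.1566]
ee_rot: [[-0.992, 0.123, 0.001], [0.123, 0.992, 0.001], [-0.001, 0.001, -1.0]]
wrist_force: [0.8, 1.6, -1.7]
gripper_width: 0.64
gripper_force: 30.0
```

Emit:
servo_tool(targets=[[0,-0.7,0.5,0,48],[-0.1,-1.8,0.5,-0.04,48],[-0.2,-3,0.5,-0.08,48],[-0.3,-4.2,0.5,-0.12,48],[-0.4,-5.4,0.5,-0.161,48]])

```text
time_s: 31.42
tcp_pos: [0.5241, 0.1395, 0.1697]
ee_rot: [[-0.96, 0.282, 0.001], [0.282, 0.96, 0.001], [-0.001, 0.001, -1.0]]
wrist_force: [-0.1, 0.2, -0.6]
gripper_width: 0.641
gripper_force: 30.0
```

Emit:
servo_tool(targets=[[-0.1,-1.2,0,0,48],[-0.2,-2.4,0,0,48],[-0.3,-3.6,0,0,48],[-0.35,-4.8,0,0,48],[-0.35,-6,0,0,48]])

```text
time_s: 31.83
tcp_pos: [0.5136, -0.0408, 0.1698]
ee_rot: [[-0.96, 0.28, 0.001], [0.28, 0.96, 0.001], [-0.001, 0.001, -1.0]]
wrist_force: [1.0, -0.4, -1.0]
gripper_width: 0.64
gripper_force: 30.0
```

Emit:
servo_tool(targets=[[0,-1.2,0,0,48],[0,-2.4,0,0,48],[0,-3.6,0,0,48],[0,-4.8,0,0,48],[0,-5.8,0,0,48]])

```text
time_s: 32.25
tcp_pos: [0.514, -0.2155, 0.1696]
ee_rot: [[-0.96, 0.281, 0.001], [0.281, 0.96, 0.0], [-0.001, 0.0, -1.0]]
wrist_force: [0.6, 0.1, -1.1]
gripper_width: 0.637
gripper_force: 30.0
```

Emit:
servo_tool(targets=[[0,-0.8,0,0,48],[0,-1.16,0,0,48],[0,-1.16,-0.6,0,48],[0,-1.16,-1.5,0,48],[0,-1.16,-2.5,0,48]])

```text
time_s: 32.67
tcp_pos: [0.5154, -0.2485, 0.095]
ee_rot: [[-0.96, 0.281, 0.005], [0.281, 0.96, -0.001], [-0.005, 0.001, -1.0]]
wrist_force: [0.4, -0.4, -0.9]
gripper_width: 0.64
gripper_force: 30.0
```

Emit:
servo_tool(targets=[[0,0,-0.2,0,48],[0,0,-0.4,0,48],[0,0,-0.5,0,48],[0,0,-0.5,0,48],[0,0,-0.5,0,48]])

```text
time_s: 33.08
tcp_pos: [0.5152, -0.2484, 0.0807]
ee_rot: [[-0.96, 0.28, 0.003], [0.28, 0.96, -0.001], [-0.003, 0.0, -1.0]]
wrist_force: [0.4, 0.5, -0.6]
gripper_width: 0.639
gripper_force: 30.0
```

```bash
python3 - <<'E'
from station import r
import numpy as np
s=r.sense();print(s["tcp_pos"],np.degrees(np.arctan2(s["ee_rot"][1,1],s["ee_rot"][0,1])),s["gripper_width"])
E
```

```text
[ 0.51523892 -0.24835118  0.08067716] 73.75664625497174 0.6392567229791956
```

Emit:
servo_tool(targets=[[-0.03,0,-0.12,0,48],[-0.03,0,-0.25,0,48],[-0.03,0,-0.4,0,48],[-0.03,0,-0.55,0,48],[-0.03,0,-0.7,0,48]])

```text
time_s: 33.5
tcp_pos: [0.5131, -0.2483, 0.0577]
ee_rot: [[-0.96, 0.28, -0.0], [0.28, 0.96, 0.0], [0.0, 0.0, -1.0]]
wrist_force: [-0.5, 0.5, -1.2]
gripper_width: 0.639
gripper_force: 30.0
```

Emit:
servo_tool(targets=[[0,0,-0.08,0,48],[0,0,-0.16,0,48],[0,0,-0.24,0,48],[0,0,-0.32,0,48],[0,0,-0.34,0,48]])

```text
time_s: 33.92
tcp_pos: [0.513, -0.2482, 0.0475]
ee_rot: [[-0.96, 0.28, -0.001], [0.28, 0.96, 0.0], [0.001, -0.0, -1.0]]
wrist_force: [0.2, -0.3, -1.1]
gripper_width: 0.642
gripper_force: 30.0
```

Underside at 0.043 with no force, so it is over the pins. I'm lowering it fully, releasing and retreating.

Emit:
servo_tool(targets=[[0,0,-0.04,0,48],[0,0,-0.08,0,48],[0,0,-0.11,0,48],[0,0,-0.11,0,48],[0,0,-0.11,0,48]])

```text
time_s: 34.33
tcp_pos: [0.5132, -0.2483, 0.0447]
ee_rot: [[-0.96, 0.28, 0.0], [0.28, 0.96, -0.0], [-0.0, -0.0, -1.0]]
wrist_force: [-0.7, 0.1, -1.2]
gripper_width: 0.638
gripper_force: 30.0
```

Emit:
servo_tool(targets=[[0,0,0,0,54],[0,0,0,0,60],[0,0,0,0,75],[0,0,0,0,85],[0,0,0,0,85]])

```text
time_s: 34.75
tcp_pos: [0.5133, -0.2484, 0.0449]
ee_rot: [[-0.96, 0.28, 0.0], [0.28, 0.96, -0.0], [-0.0, 0.0, -1.0]]
wrist_force: [-0.2, 0.0, 1.4]
gripper_width: 0.835
gripper_force: 0.0
```

Emit:
servo_tool(targets=[[0,0,0.3,0,87],[0,0,1.2,0,87],[0,0,2.4,0,87],[0,0,3.6,0,87],[0,0,4.8,0,87]])

```text
time_s: 35.17
tcp_pos: [0.5129, -0.2483, 0.1911]
ee_rot: [[-0.96, 0.28, 0.0], [0.28, 0.96, -0.0], [-0.0, -0.0, -1.0]]
wrist_force: [0.5, -0.7, -1.0]
gripper_width: 0.996
gripper_force: 0.0
```

Emit:
servo_tool(targets=[[0,1.2,1,0,87],[0,2.4,2,0,87],[0,3.6,2,0,87],[0,4.8,2,0,87],[0,6,2,0,87]])

```text
time_s: 35.58
tcp_pos: [0.5131, -0.0665, 0.2509]
ee_rot: [[-0.96, 0.281, 0.004], [0.281, 0.96, 0.001], [-0.003, 0.002, -1.0]]
wrist_force: [0.1, 0.0, -0.2]
gripper_width: 0.999
gripper_force: 0.0
```

Emit:
servo_tool(targets=[[0,1.2,0,0,87],[0,2.4,0,0,87],[0,2.4,0,0,87],[0,2.4,0,0,87],[0,2.4,0,0,87]])

```text
time_s: 36.0
tcp_pos: [0.5131, 0.0037, 0.2493]
ee_rot: [[-0.96, 0.28, 0.001], [0.28, 0.96, -0.0], [-0.001, 0.0, -1.0]]
wrist_force: [-0.0, -1.2, -0.2]
gripper_width: 1.006
gripper_force: 0.0
```

```bash
python3 - <<'E'
from station import r
from h import *
S=r.capture("scene");D=r.capture("side");pickle.dump((S,D),open("c9.pkl","wb"))
b=cv2.resize(S["pixels"][130:310,170:360],None,fx=2.1,fy=2.1,interpolation=2);d=cv2.resize(D["pixels"][140:350,250:440],None,fx=2.1,fy=2.1,interpolation=2)
o=np.zeros((450,800,3),np.uint8);o[:b.shape[0],:b.shape[1]]=b;o[:d.shape[0],400:400+d.shape[1]]=d
cv2.imwrite("pics/c9.png",o[:,:,::-1]);print(r.sense()["tcp_pos"])
E
```

```text
[0.51309304 0.00285042 0.24897288]
```

View pics/c9.png

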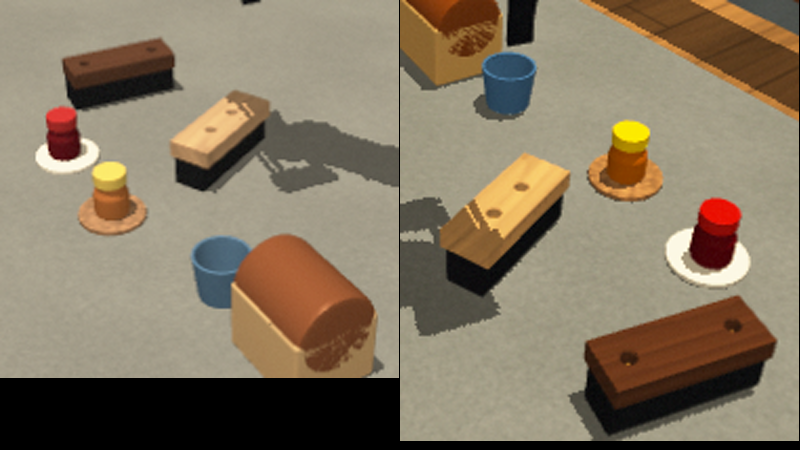

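Both boards lie flat and home: walnut at (118,58) and beech at (220,125) in the left half. The jars stand upright on their coasters, and the bowl and loaf are where they were.

```bash
python3 -c "
from station import r
print(r.finish_job())"
```

```text
the job is handed in; nothing more can be done
None
```

The job is handed in at about 36 s of the 120 s allowed: in the last pictures both jars stand on their coasters (about 4 mm off centre), both boards lie flat and home on the matching stands, and the sugar bowl and loaf look undisturbed; no verdict came back.

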